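# Seat the keyed axle in the cheese-curler board

## Robot

A 6-joint arm with a two-finger parallel gripper is mounted at the origin on a cart in front of the work surface, level with it; the furniture and walls round the work are solid. World frame = base frame: x ahead of the robot, y to its left, z up, the work surface at z = 0. Lengths are in m, angles in rad, forces in N, time in s.
With the tool pointing down it reaches from about 0.4 to 0.825 m from the base axis. Payload 7 kg.
Tool frame: the origin (TCP) lies at the very end of the fingers, on their centre line; the grasp point (between the pads) lies 19 mm behind it; z points along the fingers, y is the line along which they close (so a half turn about z gives the same grasp; the last joint's range is limited). The gripper opens to 88 mm and grips with 3 to 60 N. Pads are 19 mm wide; open, the fingers measure 130 mm over their backs; the gripper's body (78 mm by 193 mm) begins 47 mm behind the grasp point.
Start: joints at [-0.922, 0.359, 0.012, 0, -1.224, -0.288], TCP at [0.238, -0.632, 0.227] pointing down, gripper open.
Joint ranges: [-3.07, 3.07], [-1.43, 2.12], [-1.02, 1.25], [-3.03, 1.67], [-3.05, -0], [-3.03, 3.03]. Speed limits (rad/s): [2.39, 2.39, 3.01, 3.14, 3.14, 3.14].

## Interface

Orientations are given as a unit quaternion [x, y, z, w].
In Python, from plant import ctrl, capture, ticket gives the robot as it stands. The module is installed in compiled form; this text tells all that it offers.
- The arm moves only by the tool arm_command, never from a script. Its argument "targets" is a list of rows, each an object of numbers: "dx", "dy", "dz": the shift along the tool's x, y, z in m; "twist": the turn about the tool's z in rad; "fingers": the opening, from 0 (shut) to 1 (fully open). In form: [{"dx": .., "dy": .., "dz": .., "twist": .., "fingers": ..}, ...]. A call has 1 to 8 rows; each row is the pose to reach, as a shift and turn from the pose commanded when the call began, along the tool's axes at that moment; what a row does not reach only later rows make up. A row lasts 1/12 s, in which the tool goes at most 41.7 mm and 7.16 degrees, less where a joint would pass 70% of its speed; a pose out of reach is approached as far as the arm can. A call with a gripper value outside its range is refused whole. The fingers move at their own pace and stop on an object; "squeeze" is the grip in N (left out, the last holds). Time passes only in rows, so rows that repeat a pose let the fingers close. It gives the time, the measured TCP pose, the force, the opening and the grip force at its end, in the units of the state.
- ctrl.state(): the state, without advancing time (a new reading comes with each control period).
- capture(name): name is "side" or "top"; returns a dict with "frame" (420x560x3 uint8, blue, green, red), "range_z" (420x560 float32, m along the optical axis (not along the pixel's ray), 0 where there is no reading), "fx", "fy", "cx", "cy" (pixels), "k1" (the pictures are not rectified: a ray, as slopes to the right and down, at radius r is drawn at 1 + k1 r^2 times it, then the intrinsics apply), "R" (3x3) and "t" (3): a world point X has camera coordinates R X + t. Camera axes: x right, y down, z forward; pixel columns grow to the right and rows downward; lengths in m; the calibration is good to about 2 mm. A picture is of the moment at which its call begins.
- ticket.job_done(): hands the job in; it is judged then, once.
The state is a dict: "clock": time; "joint_positions": joint angles; "joint_velocities": joint speeds; "tau": joint torques, N m; "tool_pos": TCP position; "orientation": TCP orientation; "contact_force": force on the tool from outside, world axes, zero at the start; "moment": the same for the moment, N m; "finger_gap": finger opening in m; "grasp_force": force on a finger pad.
Only numpy, scipy, OpenCV 4.12 (cv2) and the standard library are available. Lean on these libraries where they do the work, as an engineer would, in place of code of your own. Each camera call takes 0.05 s, during which the arm holds its last target. There are 200 camera calls.

## Task

Set up the cheese curler: take the steel axle whose foot has a flat side (D-shaped foot), turn it so that its flat meets the flat of the D-shaped bore in the board's hub, and lower it in until it drops fully home, upright on the floor of the bore. Guide it into the bore before letting go rather than dropping it in, and leave the look-alike axle with the plain round foot standing where it is.

Things in the scene. Friction and masses are not known exactly. Their poses are not given: they have to be found in the camera images.
- d_axle: Axle to seat, loose, steel, 0.3 kg, standing upright. Foot: D-shaped prism 45 mm high, a 60 mm diameter round with one flat 9 mm from the axis on its own -x side. On top, on the axis, a flat upright grip from z = 45 to 100 mm, 12 mm thick along x (parallel to the flat), 40 mm wide along y: pinch across the 12 mm. Origin: on the axis of the 60 mm round, at the foot's underside; z up.
- round_axle: Look-alike that stays where it is: same height, grip and 60 mm foot, but the foot is fully round, with no flat; it does not fit the bore. Either axle may stand in either of two places. Origin: on the axis at the foot's underside; z up.
- board: Curler board, fixed: wooden disc 190 mm across, 20 mm thick; on it a steel hub 108x108 mm, top z = 50 mm. Its D-shaped bore (floor z = 20, 4 mm chamfer): 70 mm round about the origin with one flat 14 mm from the axis on -x. Fits with x axes of axle and board pointing alike (play about 10 deg, 5 mm), not half a turn off. Origin: centre of underside, z up; axle home: its origin 20 mm above.

How it is judged:
On the way:
1. the D axle's foot has entered the bore (at least 8 mm below the mouth) while the fingers still hold it (z of d_axle in the frame of board below 0.042 m and horizontal distance between d_axle and board below 0.015 m and contact force between the fingers and d_axle above 0.5 N), for 0.04 s.
At the end, for the whole second after the job is handed in: The D axle stands released and at rest in the hub's bore: its underside within 5 mm of the bore floor, its axis within 15 mm of the bore's, upright within 7 degrees. The round-footed axle still stands upright within 30 mm of where it was (z of d_axle in the frame of board below 0.025 m and horizontal distance between d_axle and board below 0.015 m and angle between each of d_axle, round_axle's own z axis and vertical below 0.12 rad and linear speed of d_axle below 0.03 m/s and distance of round_axle from where it was at the start of the episode below 0.03 m); the robot touches nothing.
It fails at once if the round-footed axle is pushed or carried more than 50 mm away or tipped over (distance of round_axle from where it was at the start of the episode above 0.05 m or angle between round_axle's own z axis and vertical above 0.5 rad).
It also fails if it takes over 35 s, if anything falls off the work surface, if the arm or the gripper's body presses on something with over 40 N, if the wrist force passes 120 N, or if a joint passes its speed limit or range.

## Working session

There is one attempt and no reset: what is moved stays moved. The work goes in short steps, Python scripts to look and compute and a tool call to move; the robot and the scene stay as the last step left them, time stands still between calls to the robot, and variables do not carry over. Pictures are saved under pics/ and viewed, at most 10 in all, crops included, and the job is handed in when it is done.

Besides the shell and the picture viewer there is one more tool, called after "Emit:" as a command line: name --argument value ..., lists and objects as JSON in quotes. arm_command: Moves the arm, as the interface text tells. Its arguments: {"type":"object","properties":{"targets":{"type":"array"},"squeeze":{"type":"number"}},"required":["targets"]}

```bash
mkdir -p pics; cat > h.py <<'E'
import numpy as np, cv2
from plant import ctrl, capture, ticket
def cloud(c):
    h,w=c["range_z"].shape
    K=np.array([[c["fx"],0,c["cx"]],[0,c["fy"],c["cy"]],[0,0,1.]])
    v,u=np.mgrid[0:h,0:w]
    p=cv2.undistortPoints(np.stack([u,v],-1).reshape(-1,1,2).astype(np.float64),K,np.array([c["k1"],0,0,0.])).reshape(h,w,2)
    z=c["range_z"].astype(float)
    P=np.dstack([p*z[...,None],z])
    return (P-np.array(c["t"]))@np.array(c["R"])   # world
E
python3 - <<'E'
from h import *
for n in("side","top"):
    c=capture(n); cv2.imwrite(f"pics/{n}0.png",c["frame"]); W=cloud(c)
    np.savez(f"{n}0.npz",W=W,f=c["frame"],ok=c["range_z"]>0)
    print(n,c["fx"],c["k1"],-np.array(c["R"]).T@c["t"],np.array(c["R"]).round(2).tolist(),(c["range_z"]>0).mean())
print(ctrl.state())
E
```

```text
side 405.1079279102655 0.0001923785112407701 [ 0.15302665 -0.60175602  0.45320919] [[0.91, -0.41, 0.02], [-0.19, -0.45, -0.87], [0.37, 0.79, -0.49]] 0.9962372448979592
top 443.4202881410651 -0.0008126785574234161 [0.3267049  0.04281168 0.85638581] [[0.19, -0.98, 0.0], [-0.96, -0.19, -0.22], [0.21, 0.04, -0.98]] 0.9960076530612245
{'clock': 0.1, 'joint_positions': array([-9.21930362e-01,  3.59344513e-01,  1.11615500e-02, -3.16036107e-04,
       -1.22412998e+00, -2.88070862e-01]), 'joint_velocities': array([-2.18479468e-05, -1.48661295e-03,  2.55125803e-03,  2.82215121e-03,
        1.04349693e-03,  4.82233910e-04]), 'tau': array([-1.47921295e-03, -5.84165668e+01,  2.93751812e+01,  7.01554075e+00,
        1.01598114e-02, -3.16669775e-05]), 'tool_pos': array([ 0.23808712, -0.63114146,  0.22570094]), 'orientation': array([-1.79367705e-01,  9.83781800e-01,  7.43695566e-04, -2.09822832e-04]), 'contact_force': array([-0.39602715, -0.29975327,  0.49191546]), 'moment': array([0.00301953, 0.02420981, 0.00116798]), 'grasp_force': 0.0, 'finger_gap': 0.08733329923598636}
```

View pics/top0.png

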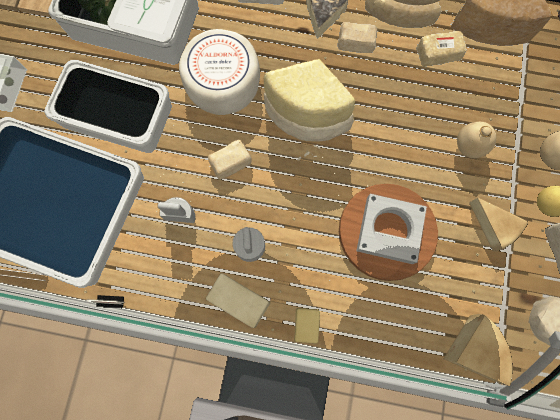

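View pics/side0.png

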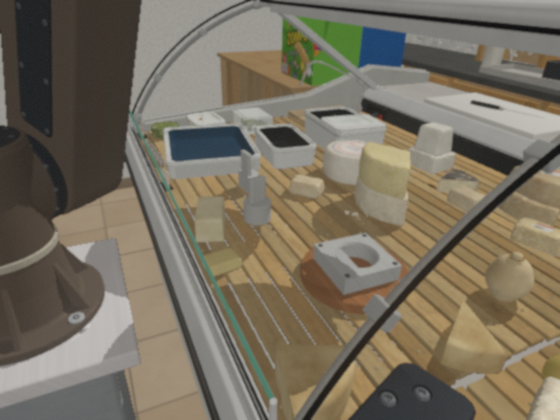

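Top view: the D axle is at about px (176,210), the round axle at (249,243), and the hub and bore at (391,228). Next I'll measure them.

```bash
python3 - <<'E'
from h import *
d=np.load("top0.npz");W=d["W"];f=d["f"]
def rect(P):
    r=cv2.minAreaRect((P*1000).astype(np.float32)); return r
def reg(n,u0,u1,v0,v1,z0,z1):
    Q=W[v0:v1,u0:u1].reshape(-1,3); m=(Q[:,2]>z0)&(Q[:,2]<z1);Q=Q[m]
    print(n,len(Q),Q.mean(0).round(4),rect(Q[:,:2])); return Q
for n,b in dict(D=(150,205,185,225),R=(228,272,222,268)).items():
    Q=W[b[2]:b[3],b[0]:b[1],2]; print(n,"zpct",np.percentile(Q,[1,50,90,99]).round(4))
    reg(n+" grip",*b,.09,.11); q=reg(n+" foot",*b,.038,.052)
    print(cv2.minEnclosingCircle((q[:,:2]*1000).astype(np.float32)))
reg("hub",335,445,180,285,.044,.056)
reg("disc",335,445,180,285,.015,.026)
reg("bore floor",375,412,205,238,.01,.03)
a=cv2.resize(f[180:280,140:280],None,fx=5,fy=5,interpolation=cv2.INTER_CUBIC)[:,:]
b=cv2.resize(f[180:280,340:440],None,fx=5,fy=5,interpolation=cv2.INTER_CUBIC)
cv2.imwrite("pics/c.png",cv2.resize(np.hstack([a,b]),(800,333)))
# tall things: height map, world grid 
for n in("top","side"):
    g=np.load(f"{n}0.npz");Q=g["W"][g["ok"]]
    print(n)
    for x in np.arange(-.1,1.0,.1):
        print("%.1f"%x,[ (lambda s:int(1000*s.max()) if len(s) else -1)(Q[(abs(Q[:,0]-x)<.05)&(abs(Q[:,1]-y)<.05),2]) for y in np.arange(.6,-.75,-.1)])
E
```

```text
D zpct [-0.0803  0.002   0.0747  0.1021]
D grip 168 [0.4731 0.2626 0.0995] ((474.0683898925781, 262.94488525390625), (12.949727058410645, 37.85620880126953), 6.465614318847656)
D foot 308 [0.4826 0.2592 0.0459] ((484.2006530761719, 265.36334228515625), (39.1679573059082, 59.72842025756836), 6.430635929107666)
((474.409423828125, 264.3365478515625), 30.056045532226562)
R zpct [-0.0795  0.0029  0.0502  0.1027]
R grip 157 [0.4435 0.1174 0.1   ] ((443.9044494628906, 117.78160858154297), (38.79524612426758, 11.932412147521973), 14.643290519714355)
R foot 623 [0.4418 0.1165 0.0461] ((443.7366027832031, 117.70901489257812), (58.49814987182617, 57.63130187988281), 56.8144645690918)
((444.04229736328125, 117.75774383544922), 29.719751358032227)
hub 2616 [ 0.5203 -0.1392  0.051 ] ((524.0606079101562, -139.38870239257812), (108.83724975585938, 109.52664947509766), 87.8067855834961)
disc 4503 [ 0.5176 -0.1349  0.0212] ((522.7269897460938, -139.1871795654297), (187.30393981933594, 187.5783233642578), 56.059574127197266)
bore floor 663 [ 0.5356 -0.1431  0.0217] ((537.2186279296875, -142.8354187011
[... 804 characters left out ...]
-1, -1, -1, -1, -1, -1, -1, -1, -1, -1, -1, -1, -1, -1]
0.0 [-1, -1, -1, -1, -1, 315, 280, 275, 2, -1, -1, -1, -1, -1]
0.1 [-831, -831, -829, -834, 2, 365, 433, 434, 2, -1, -1, -1, -1, -1]
0.2 [-5, -5, -5, -5, -2, 193, 434, 434, 0, -5, -1, 336, 336, -1]
0.3 [81, 81, 81, 81, 81, 81, 81, 81, 81, 82, 182, -1, 332, -1]
0.4 [51, 18, 52, 2, 53, 101, 13, 22, 22, 63, 281, -1, -1, -1]
0.5 [52, 23, 53, 102, 100, 100, 2, 52, 52, 41, 334, 60, -1, -1]
0.6 [63, 64, 65, 64, 39, 29, 7, 53, 53, 42, 333, 60, -1, -1]
0.7 [415, 419, 422, 426, 428, 429, 429, 430, 429, 88, 2, -1, -1, -1]
0.8 [412, 412, 412, 425, 429, 433, 436, 440, 440, 71, 2, -1, -1, -1]
0.9 [87, 97, 99, 98, 8, 40, 40, 36, 42, 2, -1, -1, -1, -1]
```

View pics/c.png

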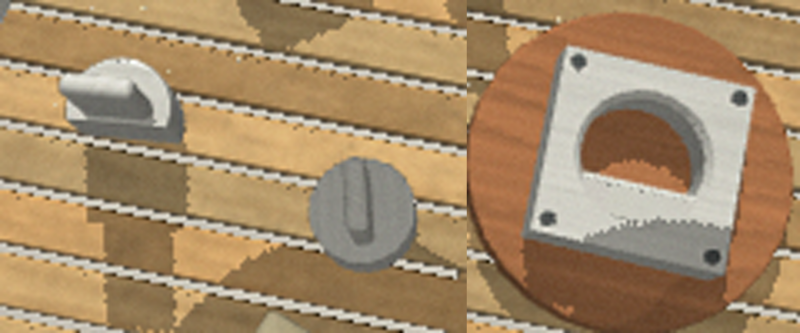

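The crop shows the D axle's flat facing the robot (-x), with its long grip along y. The bore flat also faces -x, about 2° off. I still need the rail geometry (arch near y≈-0.4) before crossing it.

```bash
python3 - <<'E'
from h import *
for n in("side","top"):
    g=np.load(f"{n}0.npz");W=g["W"];Q=W[g["ok"]]
    print(n)
    for x in np.arange(.2,.95,.05):
        q=Q[(abs(Q[:,0]-x)<.01)&(Q[:,2]>.075)&(Q[:,1]<-.2)&(Q[:,1]>-.75)]
        if len(q): print("%.2f"%x,len(q),"y",np.percentile(q[:,1],[1,50,99]).round(3),"z",np.percentile(q[:,2],[1,50,99]).round(3))
    for y in np.arange(-.2,.8,.2):
        q=Q[(abs(Q[:,1]-y)<.01)&(Q[:,2]>.35)&(Q[:,0]>.25)]
        if len(q): print("beam %.2f"%y,len(q),"x",np.percentile(q[:,0],[0,50,100]).round(3),"z",np.percentile(q[:,2],[0,50,100]).round(3))
        q=Q[(abs(Q[:,1]-y)<.01)&(abs(Q[:,2]-.08)<.012)&(Q[:,0]<.4)]
        if len(q): print(" lip %.2f"%y,len(q),"x",np.percentile(q[:,0],[0,50,100]).round(3))
W=np.load("side0.npz")["W"]
for u,v in [(300,410),(330,375),(400,290),(500,200),(550,150),(320,370),(420,400),(382,312),(270,5),(400,18),(550,35),(200,50),(150,100)]: print(u,v,W[v,u].round(3))
E
```

```text
side
0.20 12 y [-0.541 -0.54  -0.539] z [0.334 0.335 0.336]
0.25 1261 y [-0.555 -0.547 -0.531] z [0.333 0.335 0.336]
0.30 523 y [-0.397 -0.392 -0.374] z [0.076 0.1   0.126]
0.35 586 y [-0.398 -0.383 -0.369] z [0.148 0.173 0.192]
0.40 513 y [-0.398 -0.386 -0.374] z [0.208 0.227 0.245]
0.45 463 y [-0.398 -0.386 -0.375] z [0.252 0.272 0.287]
0.50 437 y [-0.398 -0.391 -0.374] z [0.286 0.308 0.322]
0.55 56 y [-0.383 -0.379 -0.374] z [0.328 0.33  0.334]
0.75 259 y [-0.222 -0.207 -0.2  ] z [0.399 0.412 0.432]
beam -0.20 608 x [0.74  0.751 0.782] z [0.371 0.408 0.438]
 lip -0.20 47 x [0.265 0.268 0.271]
beam 0.00 319 x [0.74  0.753 0.78 ] z [0.371 0.406 0.435]
 lip 0.00 59 x [0.072 0.074 0.271]
beam 0.20 163 x [0.741 0.751 0.78 ] z [0.371 0.403 0.428]
 lip 0.20 13 x [0.265 0.268 0.271]
beam 0.40 82 x [0.741 0.771 0.78 ] z [0.372 0.397 0.421]
 lip 0.40 9 x [0.265 0.268 0.271]
beam 0.60 45 x [0.743 0.777 0.781] z [0.371 0.393 0.414]
 lip 0.60 4 x [0.266 0.268 0.27 ]
top
0.30 237 y [-0.396 -0.381 -0.371] z [0.076 0.099 0.128]
0.35 188 y [-0.385 -0.374 -0.366] z [0.14  0.16  0.181]
0.75 32 y [-0.283 -0.211 -0.201] z [0.075 0.404 0.407]
beam -0.20 13 x [0.74  0.742 0.745] z [0.401 0.406 0.407]
 lip -0.20 44 x [0.265 0.268 0.271]
 lip 0.00 45 x [0.265 0.268 0.271]
 lip 0.20 42 x [0.266 0.269 0.271]
 lip 0.40 43 x [0.266 0.269 0.272]
300 410 [ 0.291 -0.376  0.073]
330 375 [ 0.319 -0.381  0.119]
400 290 [ 0.386 -0.383  0.205]
500 200 [ 0.465 -0.397  0.292]
550 150 [ 0.531 -0.385  0.325]
320 370 [ 0.341 -0.333  0.061]
420 400 [ 0.234 -0.544  0.335]
382 312 [ 0.366 -0.386  0.188]
270 5 [0.776 0.815 0.391]
400 18 [0.768 0.131 0.398]
550 35 [ 0.766 -0.194  0.398]
200 50 [0.893 2.235 0.061]
150 100 [ 0.526  2.221 -0.236]
```

Emit:
arm_command --targets '[{"dx": -0.081,"dy": 0.215,"dz": -0.03},{"dx": -0.081,"dy": 0.215,"dz": -0.03},{"dx": -0.081,"dy": 0.215,"dz": -0.03},{"dx": -0.081,"dy": 0.215,"dz": -0.03},{"dx": -0.081,"dy": 0.215,"dz": -0.03},{"dx": -0.081,"dy": 0.215,"dz": -0.03},{"dx": -0.081,"dy": 0.215,"dz": -0.03},{"dx": -0.081,"dy": 0.215,"dz": -0.03}]'

```text
invalid input
```

```bash
cat >> h.py <<'E'
from scipy.spatial.transform import Rotation as Ro
def go(x,y,z,yaw):  # tool-y heading in deg (mod 180) -> shift in tool axes, twist
    s=ctrl.state(); R=Ro.from_quat(s["orientation"]).as_matrix()
    d=R.T@(np.array([x,y,z])-s["tool_pos"]); h=np.degrees(np.arctan2(R[1,1],R[0,1]))
    t=-np.radians((yaw-h+180)%360-180)
    print("t",s["clock"],"pos",s["tool_pos"].round(4),"head",h.round(2),"j",s["joint_positions"].round(2),"F",s["contact_force"].round(1),"gap",s["finger_gap"],s["grasp_force"])
    print("shift",d.round(4),"len",np.linalg.norm(d).round(3),"twist",round(t,4))
E
python3 -c "
from h import *
go(.37,-.17,.257,186.4); go(.474,.264,.257,186.4)"
```

```text
t 0.1 pos [ 0.2381 -0.6311  0.2257] head 110.67 j [-0.92  0.36  0.01 -0.   -1.22 -0.29] F [-0.4 -0.3  0.5] gap 0.08733329923598636 0.0
shift [-0.2862  0.385  -0.0307] len 0.481 twist -1.3218
t 0.1 pos [ 0.2381 -0.6311  0.2257] head 110.67 j [-0.92  0.36  0.01 -0.   -1.22 -0.29] F [-0.4 -0.3  0.5] gap 0.08733329923598636 0.0
shift [-0.5366  0.7543 -0.0302] len 0.926 twist -1.3218
```

Emit:
arm_command --targets '[{"dx": -0.081,"dy": 0.215,"dz": -0.03,"twist": 0,"fingers": 1},{"dx": -0.081,"dy": 0.215,"dz": -0.03,"twist": 0,"fingers": 1},{"dx": -0.081,"dy": 0.215,"dz": -0.03,"twist": 0,"fingers": 1},{"dx": -0.081,"dy": 0.215,"dz": -0.03,"twist": 0,"fingers": 1},{"dx": -0.081,"dy": 0.215,"dz": -0.03,"twist": 0,"fingers": 1},{"dx": -0.081,"dy": 0.215,"dz": -0.03,"twist": 0,"fingers": 1},{"dx": -0.081,"dy": 0.215,"dz": -0.03,"twist": 0,"fingers": 1}]'

```text
clock: 0.68
tool_pos: [0.2376, -0.3984, 0.2578]
orientation: [-0.18, 0.984, -0.001, 0.001]
contact_force: [1.8, 0.3, -0.7]
finger_gap: 0.0874
grasp_force: 0.0
```

```bash
python3 -c "
from h import *
go(.38,-.17,.257,186.4); go(.474,.264,.257,186.4)"
```

```text
t 0.6833 pos [ 0.2376 -0.3984  0.2578] head 110.78 j [-0.61 -0.02 -0.38 -0.   -1.21 -0.6 ] F [ 1.8  0.3 -0.7] gap 0.08739901533192601 0.0
shift [-0.2142  0.163   0.001 ] len 0.269 twist -1.3198
t 0.6833 pos [ 0.2376 -0.3984  0.2578] head 110.78 j [-0.61 -0.02 -0.38 -0.   -1.21 -0.6 ] F [ 1.8  0.3 -0.7] gap 0.08739901533192601 0.0
shift [-0.4561  0.5354  0.001 ] len 0.703 twist -1.3198
```

Emit:
arm_command --targets '[{"dx": -0.214,"dy": 0.163,"dz": 0,"twist": -0.12,"fingers": 1},{"dx": -0.214,"dy": 0.163,"dz": 0,"twist": -0.24,"fingers": 1},{"dx": -0.214,"dy": 0.163,"dz": 0,"twist": -0.36,"fingers": 1},{"dx": -0.214,"dy": 0.163,"dz": 0,"twist": -0.48,"fingers": 1},{"dx": -0.214,"dy": 0.163,"dz": 0,"twist": -0.6,"fingers": 1},{"dx": -0.214,"dy": 0.163,"dz": 0,"twist": -0.72,"fingers": 1},{"dx": -0.214,"dy": 0.163,"dz": 0,"twist": -0.84,"fingers": 1},{"dx": -0.214,"dy": 0.163,"dz": 0,"twist": -0.96,"fingers": 1}]'

```text
clock: 1.35
tool_pos: [0.3828, -0.1711, 0.2565]
orientation: [-0.617, 0.787, -0.0, 0.0]
contact_force: [0.8, -0.0, 0.9]
finger_gap: 0.0875
grasp_force: 0.0
```

```bash
python3 -c "
from h import *
go(.44,.05,.257,186.4); go(.474,.264,.2,186.4)"
```

```text
t 1.35 pos [ 0.3828 -0.1711  0.2565] head 166.24 j [ 0.05 -0.1  -0.46 -0.   -1.21 -0.29] F [ 0.8 -0.   0.9] gap 0.08751067366434274 0.0
shift [-0.2283 -0.003  -0.0004] len 0.228 twist -0.3519
t 1.35 pos [ 0.3828 -0.1711  0.2565] head 166.24 j [ 0.05 -0.1  -0.46 -0.   -1.21 -0.29] F [ 0.8 -0.   0.9] gap 0.08751067366434274 0.0
shift [-0.4443  0.0149  0.0566] len 0.448 twist -0.3519
```

Emit:
arm_command --targets '[{"dx": -0.228,"dy": -0.003,"dz": 0,"twist": -0.12,"fingers": 1},{"dx": -0.228,"dy": -0.003,"dz": 0,"twist": -0.24,"fingers": 1},{"dx": -0.228,"dy": -0.003,"dz": 0,"twist": -0.352,"fingers": 1},{"dx": -0.228,"dy": -0.003,"dz": 0,"twist": -0.352,"fingers": 1},{"dx": -0.444,"dy": 0.015,"dz": 0.03,"twist": -0.352,"fingers": 1},{"dx": -0.444,"dy": 0.015,"dz": 0.03,"twist": -0.352,"fingers": 1},{"dx": -0.444,"dy": 0.015,"dz": 0.03,"twist": -0.352,"fingers": 1},{"dx": -0.444,"dy": 0.015,"dz": 0.03,"twist": -0.352,"fingers": 1}]'

```text
clock: 2.02
tool_pos: [0.4552, 0.1521, 0.2384]
orientation: [0.742, -0.67, -0.0, -0.0]
contact_force: [0.9, -0.5, 0.7]
finger_gap: 0.0875
grasp_force: 0.0
```

```bash
python3 -c "
from h import *
go(.474,.2635,.14,186.4)"
```

```text
t 2.0167 pos [0.4552 0.1521 0.2384] head -174.14 j [ 0.73  0.02 -0.38 -0.   -1.16 -0.63] F [ 0.9 -0.5  0.7] gap 0.08753042653697278 0.0
shift [-0.1089 -0.0301  0.0984] len 0.15 twist -0.0093
```

Emit:
arm_command --targets '[{"dx": -0.109,"dy": -0.03,"dz": 0.05,"twist": 0,"fingers": 1},{"dx": -0.109,"dy": -0.03,"dz": 0.05,"twist": 0,"fingers": 1},{"dx": -0.109,"dy": -0.03,"dz": 0.06,"twist": 0,"fingers": 1},{"dx": -0.109,"dy": -0.03,"dz": 0.07,"twist": 0,"fingers": 1},{"dx": -0.109,"dy": -0.03,"dz": 0.09,"twist": 0,"fingers": 1},{"dx": -0.109,"dy": -0.03,"dz": 0.09,"twist": 0,"fingers": 1},{"dx": -0.109,"dy": -0.03,"dz": 0.09,"twist": 0,"fingers": 1}]'

```text
clock: 2.6
tool_pos: [0.4735, 0.2608, 0.1476]
orientation: [0.742, -0.67, 0.0, 0.002]
contact_force: [-0.3, -0.2, 0.3]
finger_gap: 0.0873
grasp_force: 0.0
```

```bash
python3 -c "
from h import *
go(.474,.2635,.059,186.4)
c=capture('top');cv2.imwrite('pics/t1.png',c['frame'][150:300,100:320].repeat(3,0).repeat(3,1))"
```

```text
t 2.6 pos [0.4735 0.2608 0.1476] head -174.15 j [ 0.87  0.21 -0.39  0.   -0.97 -0.76] F [-0.3 -0.2  0.3] gap 0.08734602857249073 0.0
shift [-0.0028 -0.001   0.0886] len 0.089 twist -0.0096
```

View pics/t1.png

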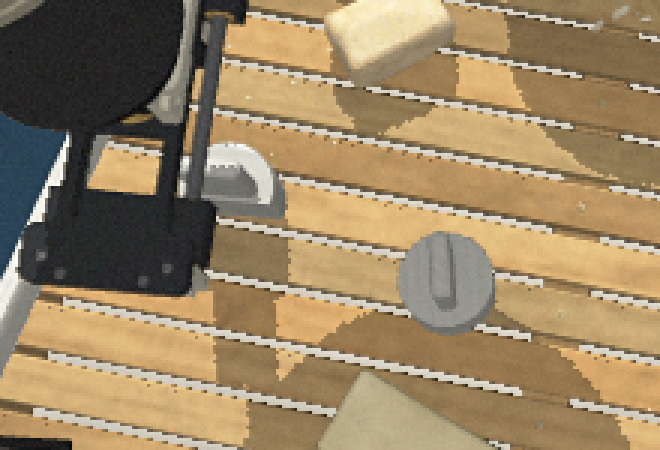

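The fingers (crop px ~(190,180)) straddle the D axle's grip with clearance, and the round axle at (445,280) is well away. Lowering now, then I'll grip.

Emit:
arm_command --targets '[{"dx": -0.003,"dy": -0.001,"dz": 0.03,"twist": -0.01,"fingers": 1},{"dx": -0.003,"dy": -0.001,"dz": 0.06,"twist": -0.01,"fingers": 1},{"dx": -0.003,"dy": -0.001,"dz": 0.075,"twist": -0.01,"fingers": 1},{"dx": -0.003,"dy": -0.001,"dz": 0.086,"twist": -0.01,"fingers": 1},{"dx": -0.003,"dy": -0.001,"dz": 0.086,"twist": -0.01,"fingers": 1},{"dx": -0.003,"dy": -0.001,"dz": 0.086,"twist": -0.01,"fingers": 1}]'

```text
clock: 3.15
tool_pos: [0.4753, 0.2646, 0.0638]
orientation: [0.745, -0.667, 0.0, -0.0]
contact_force: [0.1, -0.5, -0.0]
finger_gap: 0.0876
grasp_force: 0.0
```

Emit:
arm_command --targets '[{"dx": 0,"dy": 0,"dz": 0,"twist": 0,"fingers": 0.4},{"dx": 0,"dy": 0,"dz": 0,"twist": 0,"fingers": 0.25},{"dx": 0,"dy": 0,"dz": 0,"twist": 0,"fingers": 0},{"dx": 0,"dy": 0,"dz": 0,"twist": 0,"fingers": 0},{"dx": 0,"dy": 0,"dz": 0,"twist": 0,"fingers": 0},{"dx": 0,"dy": 0,"dz": 0,"twist": 0,"fingers": 0},{"dx": 0,"dy": 0,"dz": 0,"twist": 0,"fingers": 0},{"dx": 0,"dy": 0,"dz": 0,"twist": 0,"fingers": 0}]' --squeeze 30

```text
clock: 3.82
tool_pos: [0.4746, 0.2645, 0.0627]
orientation: [0.746, -0.666, 0.0, 0.0]
contact_force: [-0.1, 0.8, 0.8]
finger_gap: 0.04
grasp_force: 0.0
```

Emit:
arm_command --targets '[{"dx": 0,"dy": 0,"dz": 0,"twist": 0,"fingers": 0},{"dx": 0,"dy": 0,"dz": 0,"twist": 0,"fingers": 0},{"dx": 0,"dy": 0,"dz": 0,"twist": 0,"fingers": 0},{"dx": 0,"dy": 0,"dz": 0,"twist": 0,"fingers": 0},{"dx": 0,"dy": 0,"dz": 0,"twist": 0,"fingers": 0},{"dx": 0,"dy": 0,"dz": 0,"twist": 0,"fingers": 0},{"dx": 0,"dy": 0,"dz": 0,"twist": 0,"fingers": 0},{"dx": 0,"dy": 0,"dz": 0,"twist": 0,"fingers": 0}]' --squeeze 30

```text
clock: 4.48
tool_pos: [0.4744, 0.2644, 0.0624]
orientation: [0.746, -0.666, -0.0, 0.0]
contact_force: [-0.3, -0.6, -2.5]
finger_gap: 0.0119
grasp_force: 30.0
```

```bash
python3 -c "
from h import *
go(.474,.2635,.22,186.4)
go(.524,-.1393,.22,177.6)"
```

```text
t 4.4833 pos [0.4744 0.2644 0.0624] head -173.59 j [ 0.87  0.31 -0.48 -0.   -0.78 -0.76] F [-0.3 -0.6 -2.5] gap 0.011904044019903545 29.997698664665222
shift [ 0.0009  0.0006 -0.1576] len 0.158 twist 0.0002
t 4.4833 pos [0.4744 0.2644 0.0624] head -173.59 j [ 0.87  0.31 -0.48 -0.   -0.78 -0.76] F [-0.3 -0.6 -2.5] gap 0.011904044019903545 29.997698664665222
shift [ 0.4068 -0.0041 -0.1575] len 0.436 twist 0.1538
```

Emit:
arm_command --targets '[{"dx": 0,"dy": 0,"dz": -0.02,"twist": 0,"fingers": 0},{"dx": 0,"dy": 0,"dz": -0.05,"twist": 0,"fingers": 0},{"dx": 0,"dy": 0,"dz": -0.085,"twist": 0,"fingers": 0},{"dx": 0,"dy": 0,"dz": -0.12,"twist": 0,"fingers": 0},{"dx": 0,"dy": 0,"dz": -0.15,"twist": 0,"fingers": 0},{"dx": 0,"dy": 0,"dz": -0.16,"twist": 0,"fingers": 0},{"dx": 0.02,"dy": 0,"dz": -0.16,"twist": 0.02,"fingers": 0},{"dx": 0.05,"dy": 0,"dz": -0.16,"twist": 0.04,"fingers": 0}]'

```text
clock: 5.15
tool_pos: [0.4803, 0.2162, 0.2231]
orientation: [0.733, -0.681, -0.0, -0.001]
contact_force: [0.9, -1.0, -3.4]
finger_gap: 0.0114
grasp_force: 30.0
```

Emit:
arm_command --targets '[{"dx": 0.035,"dy": 0,"dz": 0,"twist": 0.02,"fingers": 0},{"dx": 0.07,"dy": 0,"dz": 0,"twist": 0.04,"fingers": 0},{"dx": 0.105,"dy": 0,"dz": 0,"twist": 0.06,"fingers": 0},{"dx": 0.14,"dy": 0,"dz": 0,"twist": 0.08,"fingers": 0},{"dx": 0.175,"dy": 0,"dz": 0,"twist": 0.1,"fingers": 0},{"dx": 0.21,"dy": 0,"dz": 0,"twist": 0.11,"fingers": 0},{"dx": 0.245,"dy": 0,"dz": 0,"twist": 0.11,"fingers": 0},{"dx": 0.27,"dy": 0,"dz": 0,"twist": 0.11,"fingers": 0}]'

```text
clock: 5.82
tool_pos: [0.4988, -0.0568, 0.222]
orientation: [-0.693, 0.721, 0.0, -0.0]
contact_force: [1.0, 0.8, -2.8]
finger_gap: 0.0116
grasp_force: 30.0
```

```bash
python3 -c "
from h import *
go(.524,-.1393,.2,177.6)"
```

```text
t 5.8167 pos [ 0.4988 -0.0568  0.222 ] head 177.77 j [ 0.28  0.08 -0.37 -0.   -1.13 -0.32] F [ 1.   0.8 -2.8] gap 0.011610651976197641 29.99840408563614
shift [ 0.0814 -0.0284  0.022 ] len 0.089 twist 0.003
```

Emit:
arm_command --targets '[{"dx": 0.03,"dy": -0.01,"dz": 0.01,"twist": 0.003,"fingers": 0},{"dx": 0.055,"dy": -0.02,"dz": 0.025,"twist": 0.003,"fingers": 0},{"dx": 0.075,"dy": -0.028,"dz": 0.04,"twist": 0.003,"fingers": 0},{"dx": 0.081,"dy": -0.028,"dz": 0.06,"twist": 0.003,"fingers": 0},{"dx": 0.081,"dy": -0.028,"dz": 0.075,"twist": 0.003,"fingers": 0},{"dx": 0.081,"dy": -0.028,"dz": 0.075,"twist": 0.003,"fingers": 0},{"dx": 0.081,"dy": -0.028,"dz": 0.075,"twist": 0.003,"fingers": 0}]'

```text
clock: 6.4
tool_pos: [0.5236, -0.1366, 0.1467]
orientation: [-0.692, 0.722, 0.001, -0.001]
contact_force: [0.3, 0.3, -1.5]
finger_gap: 0.0113
grasp_force: 30.0
```

```bash
python3 - <<'E'
from h import *
go(.524,-.1393,.082,177.6)
c=capture('top');a=c['frame'][150:290,330:470].copy();T=cloud(c)
s=capture('side');b=s['frame'][180:320,280:420].copy();S=cloud(s)
cv2.imwrite('pics/t2.png',cv2.resize(np.hstack([a,b]),(800,400),interpolation=cv2.INTER_CUBIC))
for W in(T,S):
    Q=W.reshape(-1,3);m=(np.hypot(Q[:,0]-.524,Q[:,1]+.139)<.037)&(Q[:,2]>.06)&(Q[:,2]<.13);Q=Q[m]
    print(len(Q),Q.min(0).round(4),Q.max(0).round(4))
E
```

```text
t 6.4 pos [ 0.5236 -0.1366  0.1467] head 177.63 j [ 0.11  0.21 -0.39 -0.   -0.97 -0.15] F [ 0.3  0.3 -1.5] gap 0.011337896364786798 29.99770224094391
shift [ 0.0026 -0.0007  0.0647] len 0.065 twist 0.0005
1 [ 0.5147 -0.1597  0.0893] [ 0.5147 -0.1597  0.0893]
733 [ 0.5138 -0.1684  0.0871] [ 0.5487 -0.1065  0.13  ]
```

View pics/t2.png

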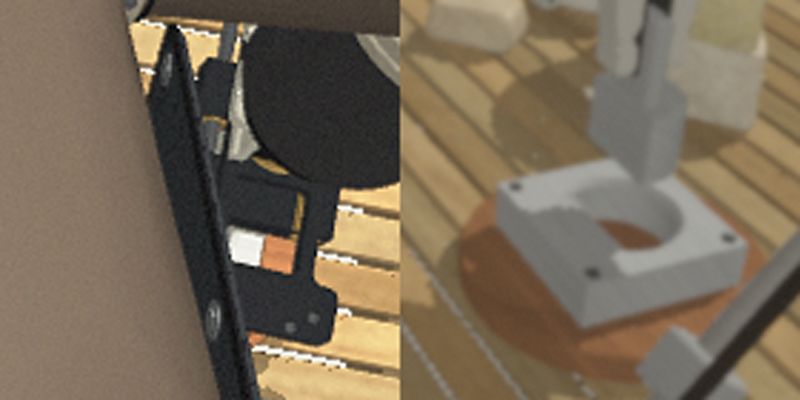

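Side crop (right half): the D foot hangs upright at px (640,120) above the bore at (640,220), with its flat facing the same side as the bore flat. Lowering now.

Emit:
arm_command --targets '[{"dx": 0.001,"dy": -0.001,"dz": 0.01,"twist": 0,"fingers": 0},{"dx": 0.001,"dy": -0.001,"dz": 0.018,"twist": 0,"fingers": 0},{"dx": 0.001,"dy": -0.001,"dz": 0.024,"twist": 0,"fingers": 0},{"dx": 0.001,"dy": -0.001,"dz": 0.03,"twist": 0,"fingers": 0},{"dx": 0.001,"dy": -0.001,"dz": 0.036,"twist": 0,"fingers": 0},{"dx": 0.001,"dy": -0.001,"dz": 0.042,"twist": 0,"fingers": 0},{"dx": 0.001,"dy": -0.001,"dz": 0.045,"twist": 0,"fingers": 0},{"dx": 0.001,"dy": -0.001,"dz": 0.045,"twist": 0,"fingers": 0}]'

```text
clock: 7.17
tool_pos: [0.5249, -0.1375, 0.1017]
orientation: [-0.692, 0.721, 0.001, -0.001]
contact_force: [0.6, -0.2, -3.5]
finger_gap: 0.0117
grasp_force: 30.0
```

```bash
python3 - <<'E'
from h import *
go(.524,-.1393,.082,177.6)
E
```

```text
t 7.1667 pos [ 0.5249 -0.1375  0.1017] head 177.64 j [ 0.11  0.26 -0.44 -0.   -0.87 -0.15] F [ 0.6 -0.2 -3.5] gap 0.011666212771067021 29.997589588165283
shift [0.0019 0.0008 0.0197] len 0.02 twist 0.0008
```

Foot underside is now about 11 mm below the mouth, with no extra force. Continuing down.

Emit:
arm_command --targets '[{"dx": 0.002,"dy": 0.001,"dz": 0.005,"twist": 0,"fingers": 0},{"dx": 0.002,"dy": 0.001,"dz": 0.009,"twist": 0,"fingers": 0},{"dx": 0.002,"dy": 0.001,"dz": 0.013,"twist": 0,"fingers": 0},{"dx": 0.002,"dy": 0.001,"dz": 0.016,"twist": 0,"fingers": 0},{"dx": 0.002,"dy": 0.001,"dz": 0.018,"twist": 0,"fingers": 0},{"dx": 0.002,"dy": 0.001,"dz": 0.018,"twist": 0,"fingers": 0}]'

```text
clock: 7.67
tool_pos: [0.5241, -0.1394, 0.0842]
orientation: [-0.692, 0.721, 0.0, -0.0]
contact_force: [-0.1, -0.1, -2.4]
finger_gap: 0.0116
grasp_force: 30.0
```

```bash
python3 - <<'E'
from h import *
go(.524,-.1393,.082,177.6)
s=capture('side');b=s['frame'][160:320,280:440].copy()
cv2.imwrite('pics/t3.png',cv2.resize(b,(480,480),interpolation=cv2.INTER_CUBIC))
E
```

```text
t 7.6667 pos [ 0.5241 -0.1394  0.0842] head 177.65 j [ 0.1   0.28 -0.46 -0.   -0.83 -0.14] F [-0.1 -0.1 -2.4] gap 0.011562604943227521 29.99747782945633
shift [-0.0001  0.0001  0.0022] len 0.002 twist 0.0008
```

View pics/t3.png

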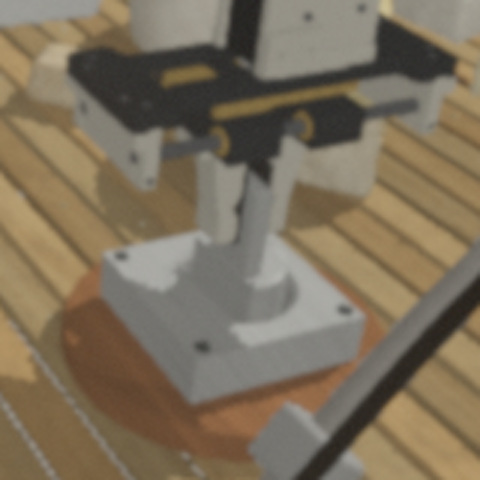

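The foot is inside the bore (px ~(245,280)), upright and about 2 mm above the floor. I'll lower the last 2 mm and release gently.

Emit:
arm_command --targets '[{"dx": 0,"dy": 0,"dz": 0.001,"twist": 0,"fingers": 0},{"dx": 0,"dy": 0,"dz": 0.002,"twist": 0,"fingers": 0},{"dx": 0,"dy": 0,"dz": 0.002,"twist": 0,"fingers": 0},{"dx": 0,"dy": 0,"dz": 0.002,"twist": 0,"fingers": 0}]' --squeeze 15

```text
clock: 8.05
tool_pos: [0.5244, -0.1394, 0.0827]
orientation: [-0.692, 0.721, -0.0, 0.0]
contact_force: [-0.6, 0.4, -2.7]
finger_gap: 0.0117
grasp_force: 15.0
```

Emit:
arm_command --targets '[{"dx": 0,"dy": 0,"dz": 0,"twist": 0,"fingers": 0.5},{"dx": 0,"dy": 0,"dz": 0,"twist": 0,"fingers": 0.5},{"dx": 0,"dy": 0,"dz": 0,"twist": 0,"fingers": 0.5},{"dx": 0,"dy": 0,"dz": 0,"twist": 0,"fingers": 0.5},{"dx": 0,"dy": 0,"dz": 0,"twist": 0,"fingers": 0.5},{"dx": 0,"dy": 0,"dz": 0,"twist": 0,"fingers": 0.5},{"dx": 0,"dy": 0,"dz": 0,"twist": 0,"fingers": 0.5},{"dx": 0,"dy": 0,"dz": 0,"twist": 0,"fingers": 0.5}]'

```text
clock: 8.72
tool_pos: [0.5244, -0.1394, 0.0827]
orientation: [-0.692, 0.721, 0.0, -0.0]
contact_force: [-0.2, 0.2, 0.4]
finger_gap: 0.0439
grasp_force: 0.0
```

Emit:
arm_command --targets '[{"dx": 0,"dy": 0,"dz": -0.02,"twist": 0,"fingers": 0.5},{"dx": 0,"dy": 0,"dz": -0.05,"twist": 0,"fingers": 0.5},{"dx": 0,"dy": 0,"dz": -0.08,"twist": 0,"fingers": 0.5},{"dx": 0,"dy": 0,"dz": -0.11,"twist": 0,"fingers": 0.5},{"dx": 0,"dy": 0,"dz": -0.13,"twist": 0,"fingers": 0.5},{"dx": 0,"dy": 0,"dz": -0.13,"twist": 0,"fingers": 0.5},{"dx": 0,"dy": 0,"dz": -0.13,"twist": 0,"fingers": 0.5}]'

```text
clock: 9.3
tool_pos: [0.525, -0.1393, 0.214]
orientation: [-0.692, 0.721, -0.001, 0.001]
contact_force: [-0.8, -0.4, -0.2]
finger_gap: 0.044
grasp_force: 0.0
```

```bash
python3 - <<'E'
from h import *
go(.524,-.1393,.082,177.6)
s=capture('side');b=s['frame'][120:340,180:440].copy()
cv2.imwrite('pics/t4.png',cv2.resize(b,None,fx=2.5,fy=2.5,interpolation=cv2.INTER_CUBIC))
Q=cloud(s).reshape(-1,3);m=(np.hypot(Q[:,0]-.524,Q[:,1]+.139)<.025)&(Q[:,2]>.055)&(Q[:,2]<.15);Q=Q[m]
print(np.percentile(Q,[1,99],axis=0).round(4))
E
```

```text
t 9.3 pos [ 0.525  -0.1393  0.214 ] head 177.65 j [ 0.1   0.15 -0.3  -0.   -1.12 -0.14] F [-0.8 -0.4 -0.2] gap 0.0440047758442098 0.0
shift [1.00e-04 1.40e-03 1.32e-01] len 0.132 twist 0.0008
[[ 0.5157 -0.1611  0.0562]
 [ 0.5454 -0.1167  0.1211]]
```

View pics/t4.png

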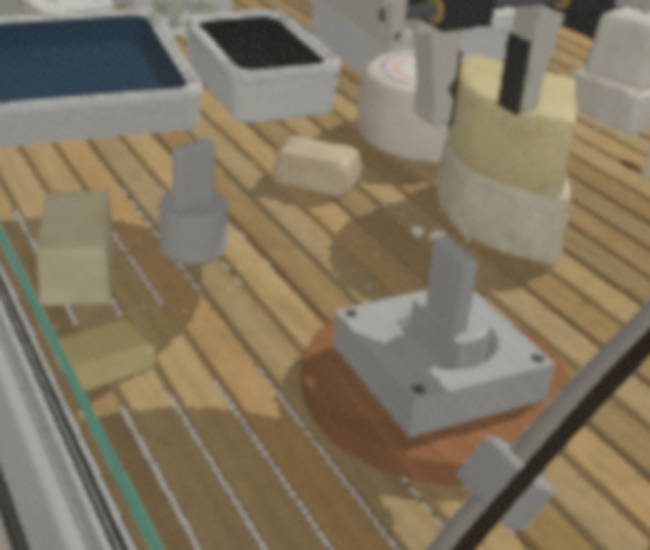

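The axle stands upright in the bore at px (450,310). Its top reads 0.121 m, so it is home. The round axle at (195,210) is untouched and the fingers are clear.

```bash
python3 -c "
from plant import ticket
print(ticket.job_done())"
```

```text
the job is handed in; nothing more can be done
None
```

The D axle is seated fully home and upright in the hub's bore and released, the round axle was left where it stood, and the job was handed in at about 9.4 s of the 35 s allowed; no verdict was returned.

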